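# Pin the clay extruder's die gate shut

### The job

Swing the open die gate of the clay extruder shut so that its tongue lies between the two lugs of the clevis, then take the long knobbed pin from the wooden rack and drop it right down through lugs and tongue until its collar rests on the upper lug, locking the gate. Leave the other things in the rack and on the table where they are.

Things in the scene. Friction and masses are not known exactly. Their poses are not given: they have to be found in the camera images.
- extruder: blue bench clay extruder, fixed; steel barrel (110 mm diameter, axis 125 mm above the table) along its own +x, to a blue drive box 194 mm high, 410 mm behind the mouth at most. Origin on the table below the mouth's centre; the mouth flange (140 mm diameter) faces its own -x. Gate hinge at its own x -8, y -80 mm, clevis hole at x -8, y +100 mm; z up
- gate (a joint): die gate, dark steel plate 130 x 130 mm, 12 mm thick, 60 to 190 mm above the table, hinged like a door on an upright axis; rad, 0 = shut at its stop (tongue hole in line with the clevis), grows as it swings open to the extruder's -x (counter-clockwise from above); starts open; stays where it is left (0.12 N m of friction)
- gate_hinge (a point): point on the hinge axis of the gate, 190 mm above the table. From the hinge the plate spans 15 to 145 mm along the gate; its z is up, and its y axis points along the gate from the hinge towards the tongue, its -x out of the front face (the one to push)
- gate_push (a point): point on the upper edge of the gate's front face, 130 mm from the hinge, 190 mm above the table; same axes as gate_hinge. Push the front face near here (anywhere below this edge) towards its +x to shut the gate
- gate_hole (a point): centre of the upper mouth of the 15 mm hole through the gate's tongue, 180 mm from the hinge and 148 mm above the table; the tongue is a steel bar 10 mm thick, 30 mm wide, reaching 139 to 205 mm from the hinge
- clevis_top (a point): centre of the 15 mm hole on the top face of the upper clevis lug, 158 mm above the table; axes as the extruder's. Two steel lugs, 40 x 36 mm, 8 mm thick, at 128-136 and 150-158 mm above the table. Free above; the flange (top at 195 mm) and the shut gate (190 mm) end 30 mm from the hole's axis
- rack: wooden rack fixed to the table, 170 mm long along its y, 60 mm wide, its top plate at 70 mm above the table, with three 15 mm holes at y -50, 0 and +50 mm in which three things hang by their collars in any order; origin on the table below the middle hole
- pin: the long pin, plain steel: shank 12 mm diameter, 48 mm long below the collar, the last 10 mm tapering to 5 mm; collar 26 mm diameter, 5 mm thick; above it a round knob 18 mm diameter, 26 mm tall (the taller of the two steel knobs), its top 31 mm above the origin. Origin at the centre of the collar's underside, z up along the knob. About 90 g; its yaw is arbitrary
- short_pin: a shorter steel pin, not wanted: shank 12 mm diameter, 24 mm long, same collar, knob only 12 mm tall; origin at the underside of its collar
- cutter: hole cutter with a rounded wooden handle 48 mm tall, 22 mm thick, not wanted; hangs in the rack by its brass collar; origin at the underside of the collar
- bowl: empty clear plastic bowl, 110 mm diameter, 55 mm high; bystander, origin under its centre
- offcut_long: stiff grey clay offcut 100 x 28 x 16 mm; bystander, origin under its centre
- offcut_short: stiff grey clay offcut 50 x 30 x 18 mm; bystander, origin under its centre
- rib: wooden rib, flat 90 x 50 x 6 mm; bystander, origin under its centre
- brush: glaze brush lying on the table; bystander
- rolling_pin: wooden rolling pin, 52 mm diameter, 360 mm long along its y, lying at the back; bystander, origin under its centre
There are look-alikes about, which are no part of the job. What is shaped like the pin but green is not meant.

How it is judged:
On the way, in this order (a step that is already met when the one before it is completed fails the run):
1. the gate is swung shut (value of joint gate below 0.05 rad), for 0.2 s.
2. the long pin is down through the clevis and the tongue, its collar on the upper lug (z of pin in the frame of clevis_top between -0.004 and 0.004 m and horizontal distance between pin and clevis_top below 0.006 m and horizontal distance between pin and gate_hole below 0.007 m and angle between pin's own z axis and vertical below 0.12 rad), for 0.2 s.
At the end, for the whole second after the job is handed in: The gate is shut (within 0.05 rad of its stop), and the long pin stands at rest through clevis and tongue: its collar's underside within 4 mm of the upper lug's top, within 6 mm of the clevis hole's axis and 7 mm of the tongue hole's, tilted less than 0.12 rad (all of step 2 and value of joint gate below 0.05 rad and linear speed of pin below 0.02 m/s); the robot touches nothing.
It fails at once if the short pin or the cutter is displaced by more than 40 mm (distance of any of short_pin, cutter from where it was at the start of the episode above 0.04 m).
It fails at once if another thing on the table is displaced by more than 40 mm (distance of any of bowl, offcut_long, offcut_short, rib, brush, rolling_pin from where it was at the start of the episode above 0.04 m).
It also fails if it takes over 54 s, if anything falls off the work surface, if the arm or the gripper's body presses on something with over 40 N, if the wrist force passes 120 N, or if a joint passes its speed limit or range.

### The arm

A 7-joint arm with a two-finger parallel gripper is mounted at the origin on the work surface. World frame = base frame: x ahead of the robot, y to its left, z up, the work surface at z = 0. Lengths are in m, angles in rad, forces in N, time in s.
With the tool pointing down it reaches from about 0.35 to 0.9 m from the base axis. Payload 8.1 kg.
Tool frame: the origin (TCP) lies at the very end of the fingers, on their centre line; the grasp point (between the pads) lies 19 mm behind it; z points along the fingers, y is the line along which they close (so a half turn about z gives the same grasp; the last joint's range is limited). The gripper opens to 92 mm and grips with 3 to 60 N. Pads are 19 mm wide; open, the fingers measure 130 mm over their backs; the gripper's body (75 mm by 190 mm) begins 47 mm behind the grasp point.
Start: joints at [1.19, 0.434, 0.025, 1.573, -0.012, 1.134, -0.075], TCP at [0.171, -0.601, 0.227] pointing down, gripper open.
Joint ranges: [-2.62, 2.62], [-0.44, 2.09], [-1.27, 1.32], [0.08, 2.57], [-1.32, 4.46], [0.12, 2], [-2.74, 2.74]. Speed limits (rad/s): [2.22, 2.22, 3.01, 3.01, 3.14, 3.14, 3.14].

### API

Orientations are given as a rotation vector (axis times angle).
In Python, from cell import arm gives the robot as it stands.
- The arm moves only by the tool carry_out, never from a script. Its argument "commands" is a list of rows, each a list of 7 numbers: the opening, from 0 (shut) to 1 (fully open), then the shift along the tool's x, y, z each as a share of 0.025 m, from -1 to 1, then the turn, a rotation vector about the tool's x, y, z each as a share of 0.1 rad, from -1 to 1. A call has 1 to 8 rows; each row shifts and turns the commanded pose from where the row before left it, along the tool's axes as they then stand; what a row does not reach is not made up. A row lasts 1/10 s, in which the tool goes at most 50 mm and 8.59 degrees, less where a joint would pass 70% of its speed; a pose out of reach is approached as far as the arm can. A call with a number of a shift or a turn outside -1 to 1 is refused whole. A call with a gripper value outside its range is refused whole. The fingers move at their own pace and stop on an object; "squeeze" is the grip in N (left out, the last holds). Time passes only in rows, so rows that do not move let the fingers close. It gives the time, the measured TCP pose, the force, the opening and the grip force at its end, in the units of the state.
- arm.observe(): the state, without advancing time (a new reading comes with each control period).
- arm.get_image(name): name is "side" or "top"; returns a dict with "pixels" (420x560x3 uint8, red, green, blue), "range_z" (420x560 float32, m along the optical axis (not along the pixel's ray), 0 where there is no reading), "mtx" (3x3 intrinsics, pixels), "R" (3x3) and "t" (3): a world point X has camera coordinates R X + t. Camera axes: x right, y down, z forward; pixel columns grow to the right and rows downward; lengths in m; the calibration is good to about 2 mm. A picture is of the moment at which its call begins.
- arm.sign_off(): hands the job in; it is judged then, once.
The state is a dict: "clock": time; "joints": joint angles; "dq": joint speeds; "joint_efforts": joint torques, N m; "position": TCP position; "ee_rot": TCP orientation; "force": force on the tool from outside, world axes, zero at the start; "ft_torque": the same for the moment, N m; "width": opening from 0.0 (shut) to 1.0 (fully open); "gripper_force": force on a finger pad.
Only numpy, scipy, OpenCV 4.12 (cv2) and the standard library are available. Lean on these libraries where they do the work, as an engineer would, in place of code of your own. Each camera call takes 0.05 s, during which the arm holds its last target. There are 200 camera calls.

## Working session

There is one attempt and no reset: what is moved stays moved. The work goes in short steps, Python scripts to look and compute and a tool call to move; the robot and the scene stay as the last step left them, time stands still between calls to the robot, and variables do not carry over. Pictures are saved under pics/ and viewed, at most 10 in all, crops included, and the job is handed in when it is done.

Besides the shell and the picture viewer there is one more tool, called after ">>>" by a JSON object that holds its "name" and its "arguments". carry_out: Moves the arm, as the interface text tells. Shift numbers are shares of 0.025 m and turn numbers shares of 0.1 rad, none past 1 either way. Its arguments: {"type":"object","properties":{"commands":{"type":"array"},"squeeze":{"type":"number"}},"required":["commands"]}

```bash
mkdir -p pics; cat > h.py <<'E'
import numpy as np, cv2
from cell import arm
def snap(n,f):
    d=arm.get_image(n); np.savez(f'pics/{f}.npz',**d); cv2.imwrite(f'pics/{f}.png',d['pixels'][:,:,::-1]); return d
def load(f): return np.load(f'pics/{f}.npz')
def world(d,u,v,z=None):
    K,R,t=d['mtx'],d['R'],d['t']; r=np.linalg.inv(K)@[u,v,1]
    if z is None: return R.T@(r*d['range_z'][int(round(v)),int(round(u))]-t)
    c=-R.T@t; w=R.T@r; return c+w*(z-c[2])/w[2]
def proj(d,X):
    p=d['mtx']@(d['R']@np.array(X)+d['t']); return p[:2]/p[2]
E
python3 - <<'E'
from h import *
for n in('top','side'):
    d=snap(n,n+'0'); print(n,-d['R'].T@d['t'],d['mtx'][0,0])
s=arm.observe(); print(s['clock'],s['position'],s['ee_rot'],s['width'])
E
```

```text
top [0.47941701 0.16322339 1.13941523] 437.31819769044745
side [0.57902795 0.77165455 0.83280116] 417.4800778283
0.1 [ 0.1712264  -0.60061851  0.22600276] [-3.10997625e+00 -4.34635836e-01  5.10510596e-04] 1.0006247253802139
```

View pics/top0.png

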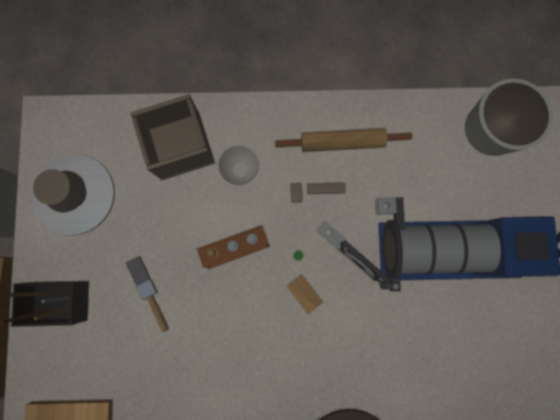

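View pics/side0.png

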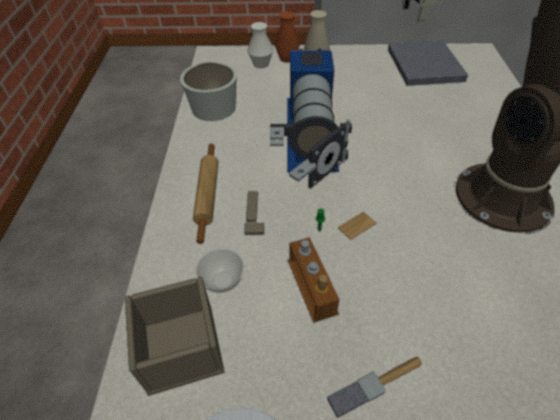

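The top view shows the extruder at right: mouth near (392,248), clevis (387,205), hinge (395,285), open gate tongue end (328,232). The rack is at (233,247) with the cutter at (212,253) and two steel knobs at (232,246) and (252,239). The green decoy is at (298,255).

```bash
python3 - <<'E'
from h import *
d=load('top0'); im=cv2.imread('pics/top0.png')
a=cv2.convertScaleAbs(cv2.resize(im[190:300,310:420],None,fx=5,fy=5,interpolation=cv2.INTER_CUBIC),alpha=1.7)
cv2.imwrite('pics/c1.png',a)
b=cv2.resize(im[220:275,190:280],None,fx=8,fy=8,interpolation=cv2.INTER_CUBIC)
s=load('side0'); im=cv2.imread('pics/side0.png')
cv2.imwrite('pics/c2.png',cv2.convertScaleAbs(b,alpha=1.7))
for u,v in [(387,205),(328,232),(395,285),(232,246),(252,239),(212,253),(343,243),(378,275),(200,262),(425,248)]: print(u,v,world(d,u,v).round(4))
for u,v in [(305,243),(313,265)]: print('side',u,v,world(s,u,v).round(4))
E
```

```text
387 205 [ 0.6098 -0.0909  0.1358]
328 232 [0.5597 0.033  0.002 ]
395 285 [ 0.4301 -0.083   0.1963]
232 246 [0.5252 0.2739 0.0891]
252 239 [0.54   0.225  0.1038]
212 253 [0.5089 0.3179 0.1144]
343 243 [0.5218 0.023  0.1903]
378 275 [ 0.4517 -0.0494  0.1896]
200 262 [0.4897 0.3653 0.0046]
425 248 [ 0.5073 -0.1573  0.1807]
side 305 243 [0.5432 0.2254 0.098 ]
side 313 265 [0.5274 0.274  0.085 ]
```

View pics/c1.png

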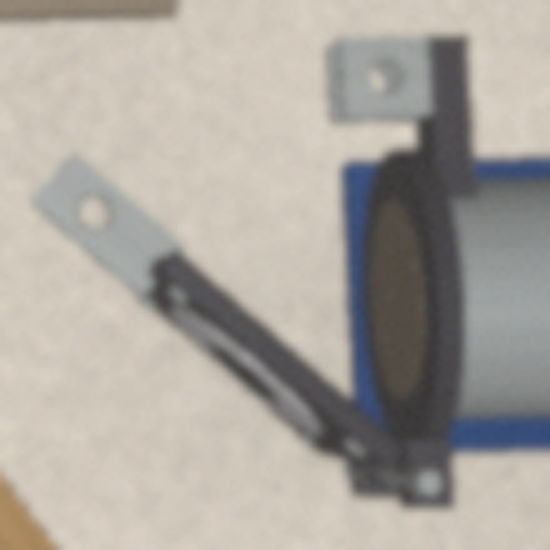

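View pics/c2.png

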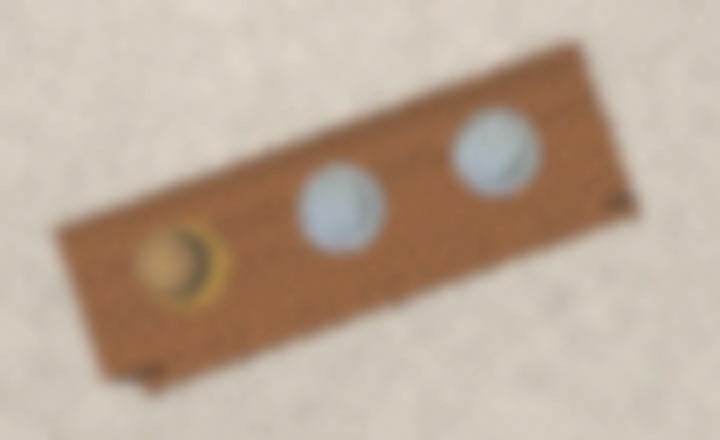

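c1 shows the clevis hole at crop (384,77), the tongue hole at (95,212) and the hinge screw at (430,484). c2 shows the steel collars at crop (341,208) and (497,152). By height, the right one (0.104, expected 0.101) is the long pin and the middle one (0.089, expected 0.087) the short pin.

```bash
python3 - <<'E'
from h import *
d=load('top0'); f=lambda u,v,s,a,b:(a+(u+.5)/s-.5,b+(v+.5)/s-.5)
C=world(d,*f(384,77,5,310,190),.158); G=world(d,*f(95,212,5,310,190),.148); H=world(d,*f(430,484,5,310,190),.193)
print('C',C,'G',G,'H',H,np.linalg.norm((C-H)[:2]),np.linalg.norm((G-H)[:2]))
P=world(d,*f(497,152,8,190,220),.075);S=world(d,*f(341,208,8,190,220),.075); B=world(d,*f(185,265,8,190,220),.075)
print('pin',P,'short',S,B,np.linalg.norm(P-S))
a=np.array(C-H)[:2];g=(G-H)[:2]; print('ang',np.degrees([np.arctan2(a[1],a[0]),np.arctan2(g[1],g[0])]))
# depth points on pin, clevis
K,R,t=d['mtx'],d['R'],d['t']
def cloud(d,lo,hi):
    v,u=np.nonzero(d['range_z']); z=d['range_z'][v,u]
    p=(np.linalg.inv(d['mtx'])@np.stack([u,v,0*u+1])*z-d['t'][:,None]); X=(d['R'].T@p).T
    return X[np.all((X>lo)&(X<hi),1)]
for n in('top0','side0'):
    D=load(n)
    X=cloud(D,[P[0]-.03,P[1]-.03,.094],[P[0]+.03,P[1]+.03,.12]); print(n,'knobtop',len(X),X.mean(0),X.min(0),X.max(0))
    X=cloud(D,[C[0]-.03,C[1]-.03,.145],[C[0]+.03,C[1]+.04,.166]); print(n,'lug',len(X),X.mean(0),X.min(0),X.max(0))
E
```

```text
C [ 0.60691155 -0.08386081  0.158     ] G [0.54934365 0.04834531 0.148     ] H [ 0.42697063 -0.08494833  0.193     ] 0.17994419922871494 0.1809484711862202
pin [0.54273887 0.22742806 0.075     ] short [0.52685549 0.27491251 0.075     ] [0.51074571 0.32217539 0.075     ] 0.050070499910967535
ang [ 0.346276   47.44586131]
top0 knobtop 45 [0.54254863 0.22745665 0.10122926] [0.53517689 0.22027306 0.09788065] [0.54982881 0.23475142 0.10719639]
top0 lug 362 [ 0.60579421 -0.09002661  0.15746551] [ 0.57785362 -0.11384725  0.14654764] [ 0.62586247 -0.06395969  0.1621181 ]
side0 knobtop 53 [0.54270799 0.23044809 0.09985608] [0.53446031 0.2213895  0.09413453] [0.55002752 0.23757942 0.10396277]
side0 lug 224 [ 0.60489345 -0.08810965  0.15623163] [ 0.57858497 -0.11382821  0.14577913] [ 0.62553821 -0.0615418   0.1616294 ]
```

```bash
cat >> h.py <<'E'
from scipy.spatial.transform import Rotation as Ro
def go(*wps):
    s=arm.observe(); R=Ro.from_rotvec(s['ee_rot']).as_matrix(); p=np.array(s['position'])
    print(s['clock'],p.round(4),'x',R[:,0].round(3),'y',R[:,1].round(3),'F',np.round(s['force'],1),'w',round(s['width'],3))
    for w in wps:
        d=R.T@(np.array(w)-p)/.025; n=int(np.ceil(abs(d).max())); print(w,'total',d.round(2),n,'rows of',(d/max(n,1)).round(3)); p=np.array(w)
E
python3 -c "
from h import *
go([.3,-.30,.25],[.478,.045,.25],[.478,.045,.155])"
```

```text
0.1 [ 0.1712 -0.6006  0.226 ] x [ 0.962  0.274 -0.   ] y [ 0.274 -0.962 -0.001] F [ 0.4 -0.5 -0. ] w 1.001
[0.3, -0.3, 0.25] total [  8.25 -10.15  -0.95] 11 rows of [ 0.75  -0.923 -0.086]
[0.478, 0.045, 0.25] total [ 1.063e+01 -1.132e+01  1.000e-02] 12 rows of [ 0.886 -0.943  0.001]
[0.478, 0.045, 0.155] total [0.   0.01 3.8 ] 4 rows of [0.    0.001 0.95 ]
```

>>> {"name": "carry_out", "arguments": {"commands": [[0,0.75,-0.92,-0.12,0,0,0],[0,0.75,-0.92,-0.12,0,0,0],[0,0.75,-0.92,-0.12,0,0,0],[0,0.75,-0.92,-0.12,0,0,0],[0,0.75,-0.92,-0.12,0,0,0],[0,0.75,-0.92,-0.12,0,0,0],[0,0.75,-0.92,-0.12,0,0,0],[0,0.75,-0.92,-0.12,0,0,0]]}}

```text
clock: 0.9
position: [0.2654, -0.3816, 0.2506]
ee_rot: [-3.111, -0.435, 0.0]
force: [0.6, 0.9, -0.2]
width: 0.35
gripper_force: 0.0
```

>>> {"name": "carry_out", "arguments": {"commands": [[0,0.75,-0.92,0,0,0,0],[0,0.75,-0.92,0,0,0,0],[0,0.75,-0.92,0,0,0,0],[0,0.88,-0.94,0,0,0,0],[0,0.88,-0.94,0,0,0,0],[0,0.88,-0.94,0,0,0,0],[0,0.88,-0.94,0,0,0,0],[0,0.88,-0.94,0,0,0,0]]}}

```text
clock: 1.7
position: [0.3741, -0.1568, 0.2506]
ee_rot: [3.111, 0.435, -0.0]
force: [0.8, -0.6, -0.6]
width: 0.003
gripper_force: 0.0
```

>>> {"name": "carry_out", "arguments": {"commands": [[0,0.88,-0.94,0,0,0,0],[0,0.88,-0.94,0,0,0,0],[0,0.88,-0.94,0,0,0,0],[0,0.88,-0.94,0,0,0,0],[0,0.88,-0.94,0,0,0,0],[0,0.88,-0.94,0,0,0,0],[0,0,0,0,0,0,0]]}}

```text
clock: 2.4
position: [0.4634, 0.018, 0.2507]
ee_rot: [-3.108, -0.443, -0.002]
force: [-0.4, 0.2, 0.6]
width: 0.005
gripper_force: 0.0
```

```bash
python3 -c "
from h import *
H=np.array([.427,-.085])
w=[[.478,.045,.25],[.478,.045,.158]]
for th,o in [(47.4,.03),(40,.027),(30,.027),(20,.027),(10,.027),(3,.027),(.35,.027),(.35,.025)]:
    a=np.radians(th); q=H+.128*np.array([np.cos(a),np.sin(a)])+o*np.array([-np.sin(a),np.cos(a)]); w.append([*q.round(4),.158])
go(*w)"
```

```text
2.4 [0.4634 0.018  0.2507] x [0.96  0.28  0.001] y [ 0.28  -0.96  -0.002] F [-0.4  0.2  0.6] w 0.005
[0.478, 0.045, 0.25] total [ 0.86 -0.87  0.03] 1 rows of [ 0.863 -0.872  0.03 ]
[0.478, 0.045, 0.158] total [-0.    0.01  3.68] 4 rows of [-0.001  0.002  0.92 ]
[np.float64(0.4916), np.float64(0.0295), 0.158] total [ 0.35  0.75 -0.  ] 1 rows of [ 0.349  0.747 -0.001]
[np.float64(0.5077), np.float64(0.018), 0.158] total [ 0.49  0.62 -0.  ] 1 rows of [ 0.49   0.622 -0.001]
[np.float64(0.5244), np.float64(0.0024), 0.158] total [ 0.47  0.79 -0.  ] 1 rows of [ 0.467  0.786 -0.001]
[np.float64(0.538), np.float64(-0.0158), 0.158] total [ 0.32  0.85 -0.  ] 1 rows of [ 0.319  0.851 -0.001]
[np.float64(0.5484), np.float64(-0.0362), 0.158] total [ 0.17  0.9  -0.  ] 1 rows of [ 0.171  0.9   -0.002]
[np.float64(0.5534), np.float64(-0.0513), 0.158] total [ 0.02  0.64 -0.  ] 1 rows of [ 0.023  0.636 -0.001]
[np.float64(0.5548), np.float64(-0.0572), 0.158] total [-0.01  0.24 -0.  ] 1 rows of [-0.012  0.242 -0.001]
[np.float64(0.5548), np.float64(-0.0592), 0.158] total [-0.02  0.08 -0.  ] 1 rows of [-0.022  0.077 -0.   ]
```

>>> {"name": "carry_out", "arguments": {"commands": [[0,0.86,-0.87,0,0,0,0],[0,0,0,0.92,0,0,0],[0,0,0,0.92,0,0,0],[0,0,0,0.92,0,0,0],[0,0,0,0.92,0,0,0],[0,0.18,0.37,0,0,0,0],[0,0.17,0.38,0,0,0,0]]}}

```text
clock: 3.1
position: [0.4908, 0.0239, 0.159]
ee_rot: [3.111, 0.435, -0.001]
force: [0.8, -0.3, 0.4]
width: 0.005
gripper_force: 0.2
```

>>> {"name": "carry_out", "arguments": {"commands": [[0,0.25,0.31,0,0,0,0],[0,0.24,0.31,0,0,0,0],[0,0.24,0.39,0,0,0,0],[0,0.23,0.4,0,0,0,0],[0,0.16,0.42,0,0,0,0],[0,0.16,0.43,0,0,0,0],[0,0.09,0.45,0,0,0,0],[0,0.08,0.45,0,0,0,0]]}}

```text
clock: 3.9
position: [0.5473, -0.0419, 0.1587]
ee_rot: [-3.111, -0.435, 0.0]
force: [-0.7, 1.5, 0.5]
width: 0.004
gripper_force: 0.8
```

>>> {"name": "carry_out", "arguments": {"commands": [[0,0.02,0.3,0,0,0,0],[0,0,0.2,0,0,0,0],[0,0,0.12,0,0,0,0],[0,0,0.12,0,0,0,0],[0,0,0,0,0,0,0]]}}

```text
clock: 4.4
position: [0.5525, -0.0585, 0.1588]
ee_rot: [-3.111, -0.435, -0.0]
force: [-0.6, 1.3, 0.3]
width: 0.005
gripper_force: 0.4
```

```bash
python3 -c "
from h import *
s=snap('top','top1'); go([.5548,-.0592,.158])
im=cv2.imread('pics/top1.png')
cv2.imwrite('pics/c3.png',cv2.convertScaleAbs(cv2.resize(im[190:300,310:420],None,fx=5,fy=5,interpolation=cv2.INTER_CUBIC),alpha=1.7))"
```

```text
4.45 [ 0.5526 -0.0585  0.1588] x [0.962 0.274 0.   ] y [ 0.274 -0.962 -0.   ] F [0.4 0.4 0.5] w 0.004
[0.5548, -0.0592, 0.158] total [0.08 0.05 0.03] 1 rows of [0.079 0.05  0.031]
```

View pics/c3.png

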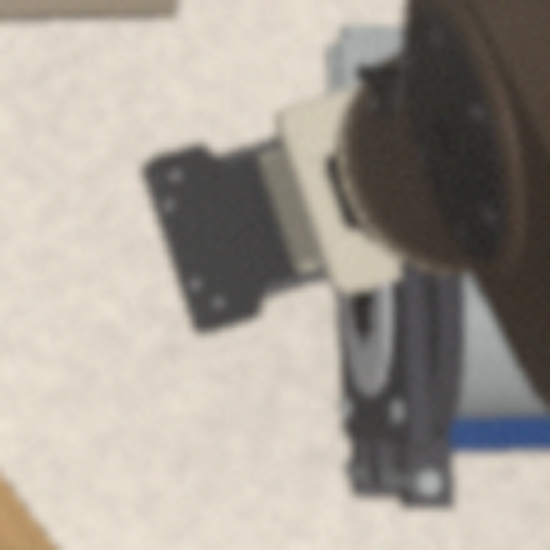

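The picture shows the gate almost shut behind the gripper. I'll press on gently until the stop is felt.

>>> {"name": "carry_out", "arguments": {"commands": [[0,0.04,0.08,0,0,0,0],[0,0,0.08,0,0,0,0],[0,0,0,0,0,0,0]]}}

```text
clock: 4.75
position: [0.5534, -0.0591, 0.1586]
ee_rot: [-3.107, -0.438, 0.003]
force: [-5.4, 9.7, 3.7]
width: 0.007
gripper_force: 5.2
```

>>> {"name": "carry_out", "arguments": {"commands": [[0,0,0.08,0,0,0,0],[0,0,0.08,0,0,0,0],[0,0,0,0,0,0,0]]}}

```text
clock: 5.05
position: [0.5534, -0.0593, 0.1586]
ee_rot: [-3.103, -0.442, 0.005]
force: [-11.0, 19.5, 6.0]
width: 0.005
gripper_force: 10.3
```

The stop is reached. Next I back off and go to the pin.

>>> {"name": "carry_out", "arguments": {"commands": [[0,0,-0.2,0,0,0,0],[0,0,-0.5,0,0,0,0],[0,0,-0.9,0,0,0,0],[0.36,0,-0.9,0,0,0,0],[0.36,0,-0.9,0,0,0,0],[0.36,0,0,0,0,0,0]]}}

```text
clock: 5.65
position: [0.5318, 0.0192, 0.1591]
ee_rot: [-3.109, -0.442, -0.002]
force: [-0.1, -0.0, 0.3]
width: 0.217
gripper_force: 0.0
```

```bash
python3 -c "
from h import *
snap('top','top2'); go([.5427,.2275,.155],[.5427,.2275,.08])
im=cv2.imread('pics/top2.png')
cv2.imwrite('pics/c4.png',cv2.convertScaleAbs(cv2.resize(im[190:300,310:420],None,fx=5,fy=5,interpolation=cv2.INTER_CUBIC),alpha=1.7))"
```

```text
5.7 [0.5324 0.0172 0.159 ] x [0.961 0.277 0.001] y [ 0.277 -0.961  0.   ] F [-0.5 -0.  -0.3] w 0.26
[0.5427, 0.2275, 0.155] total [ 2.73 -7.97  0.16] 8 rows of [ 0.341 -0.996  0.02 ]
[0.5427, 0.2275, 0.08] total [-0. -0.  3.] 3 rows of [-0.001 -0.     1.   ]
```

View pics/c4.png

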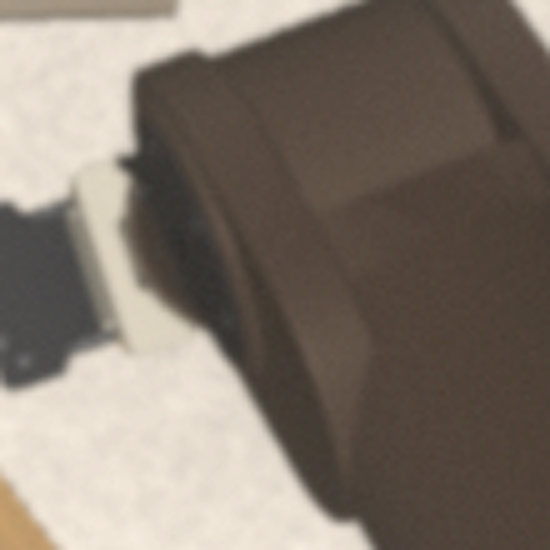

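The arm hides the gate from above. I'll check it with depth later and go on to the pin now.

>>> {"name": "carry_out", "arguments": {"commands": [[0.36,0.34,-0.98,0.02,0,0,0],[0.36,0.34,-0.98,0.02,0,0,0],[0.36,0.34,-0.98,0.02,0,0,0],[0.36,0.34,-0.98,0.02,0,0,0],[0.36,0.34,-0.98,0.02,0,0,0],[0.36,0.34,-0.98,0.02,0,0,0],[0.36,0.34,-0.98,0.02,0,0,0],[0.36,0.34,-0.98,0.02,0,0,0]]}}

```text
clock: 6.5
position: [0.545, 0.2226, 0.1546]
ee_rot: [3.111, 0.432, 0.001]
force: [-0.4, 0.3, 0.8]
width: 0.361
gripper_force: 0.0
```

>>> {"name": "carry_out", "arguments": {"commands": [[0.36,0,0,0,0,0,0],[0.36,0,0,0,0,0,0]]}}

```text
clock: 6.7
position: [0.5445, 0.2221, 0.1545]
ee_rot: [3.111, 0.435, 0.0]
force: [-0.6, 0.3, -0.1]
width: 0.36
gripper_force: 0.0
```

```bash
python3 -c "
from h import *
d=snap('side','side1'); go([.5427,.2275,.08])
T=snap('top','top3')
im=cv2.imread('pics/side1.png'); im2=cv2.imread('pics/top3.png')
f=lambda i:cv2.convertScaleAbs(cv2.resize(i,(400,400),interpolation=cv2.INTER_CUBIC),alpha=1.6)
cv2.imwrite('pics/c5.png',np.hstack([f(im[100:200,250:350]),f(im[190:290,260:360])]))"
```

```text
6.75 [0.5446 0.2212 0.1545] x [ 0.962  0.273 -0.   ] y [ 0.273 -0.962  0.001] F [-0.6  0.1 -1.1] w 0.356
[0.5427, 0.2275, 0.08] total [-0.   -0.27  2.98] 3 rows of [-0.001 -0.089  0.993]
```

View pics/c5.png

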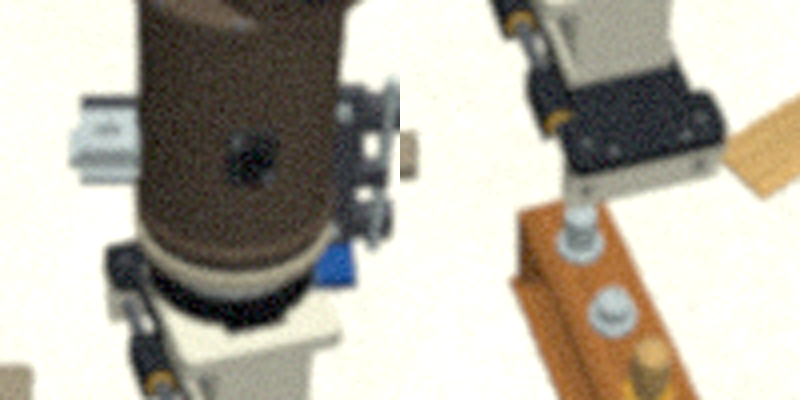

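Side view: the tongue sits in the clevis at left crop (100,135), and the right panel shows the long pin under the fingers at (580,230). Next I descend and grip.

>>> {"name": "carry_out", "arguments": {"commands": [[0.36,0,-0.26,0.3,0,0,0],[0.36,0,0,0.9,0,0,0],[0.36,0,0,0.9,0,0,0],[0.36,0,0,0.85,0,0,0],[0.36,0,0,0,0,0,0],[0.36,0,0,0,0,0,0]]}}

```text
clock: 7.4
position: [0.5422, 0.2286, 0.0809]
ee_rot: [3.111, 0.434, -0.001]
force: [0.1, -0.4, -0.3]
width: 0.359
gripper_force: 0.0
```

>>> {"name": "carry_out", "arguments": {"commands": [[0,0,0,0,0,0,0],[0,0,0,0,0,0,0],[0,0,0,0,0,0,0],[0,0,0,0,0,0,0]], "squeeze": 25}}

```text
clock: 7.8
position: [0.543, 0.2291, 0.082]
ee_rot: [-3.111, -0.434, -0.003]
force: [-1.2, -1.5, 6.4]
width: 0.185
gripper_force: 25.0
```

>>> {"name": "carry_out", "arguments": {"commands": [[0,0,0,-0.4,0,0,0],[0,0,0,-0.9,0,0,0],[0,0,0,-1,0,0,0],[0,0,0,-1,0,0,0],[0,0,0,-1,0,0,0],[0,0,0,-1,0,0,0],[0,0,0,-1,0,0,0],[0,0,0,-0.8,0,0,0]]}}

```text
clock: 8.6
position: [0.5421, 0.2292, 0.2606]
ee_rot: [-3.111, -0.435, -0.002]
force: [-0.0, 0.3, -1.1]
width: 0.187
gripper_force: 25.0
```

>>> {"name": "carry_out", "arguments": {"commands": [[0,0,0,0,0,0,0],[0,0,0,0,0,0,0]]}}

```text
clock: 8.8
position: [0.5421, 0.2289, 0.2585]
ee_rot: [3.111, 0.435, 0.001]
force: [0.3, 0.1, -1.8]
width: 0.188
gripper_force: 25.0
```

```bash
python3 -c "
from h import *
T=snap('top','top4');d=snap('side','side2'); go([.60,-.05,.26],[.607,-.084,.26])
f=lambda i,b:cv2.convertScaleAbs(cv2.resize(i,(400,400),interpolation=cv2.INTER_CUBIC),alpha=b)
im=cv2.imread('pics/side2.png'); im2=cv2.imread('pics/top4.png')
p=proj(d,[.543,.228,.22]).astype(int); print(p)
cv2.imwrite('pics/c6.png',np.hstack([f(im2[190:300,310:420],1.7),f(im[p[1]-30:p[1]+50,p[0]-40:p[0]+40],1.6)]))"
```

```text
8.9 [0.5416 0.2285 0.2573] x [ 0.962  0.274 -0.002] y [ 0.274 -0.962  0.   ] F [-0.4 -0.6 -1.4] w 0.185
[0.6, -0.05, 0.26] total [-0.81 11.35 -0.1 ] 12 rows of [-0.067  0.946 -0.008]
[0.607, -0.084, 0.26] total [-0.1   1.38  0.  ] 2 rows of [-0.052  0.692  0.   ]
[306 206]
```

View pics/c6.png

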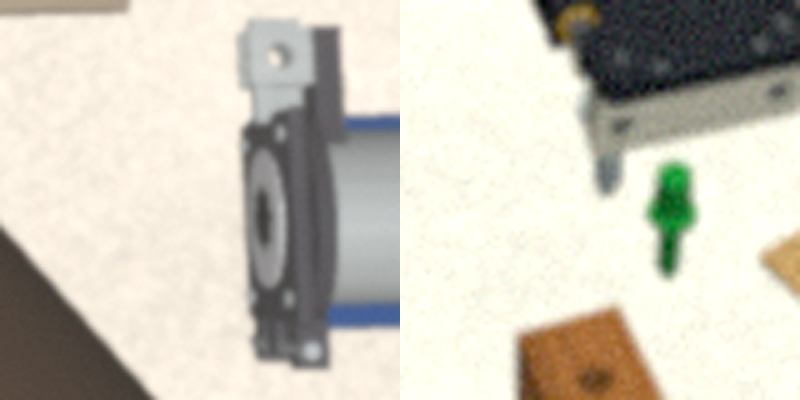

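The top crop shows the gate shut with its tongue in the clevis and the hole open at (280,55). The side crop shows the pin hanging upright at (607,180) and its rack hole empty.

>>> {"name": "carry_out", "arguments": {"commands": [[0,-0.07,0.95,-0.01,0,0,0],[0,-0.07,0.95,-0.01,0,0,0],[0,-0.07,0.95,-0.01,0,0,0],[0,-0.07,0.95,-0.01,0,0,0],[0,-0.07,0.95,-0.01,0,0,0],[0,-0.07,0.95,-0.01,0,0,0],[0,-0.07,0.95,-0.01,0,0,0],[0,-0.07,0.95,-0.01,0,0,0]]}}

```text
clock: 9.7
position: [0.5804, 0.0412, 0.2592]
ee_rot: [-3.111, -0.435, 0.004]
force: [0.3, -0.2, -1.9]
width: 0.19
gripper_force: 25.0
```

>>> {"name": "carry_out", "arguments": {"commands": [[0,-0.07,0.95,-0.01,0,0,0],[0,-0.07,0.95,-0.01,0,0,0],[0,-0.07,0.95,-0.01,0,0,0],[0,-0.05,0.8,0,0,0,0],[0,-0.05,0.5,0,0,0,0],[0,0,0,0,0,0,0],[0,0,0,0,0,0,0]]}}

```text
clock: 10.4
position: [0.6015, -0.0585, 0.2607]
ee_rot: [-3.11, -0.436, 0.001]
force: [-0.1, 0.0, -1.4]
width: 0.185
gripper_force: 25.0
```

```bash
python3 -c "
from h import *
d=load('side2'); print(proj(d,[.542,.2287,.198]),'seen 307.4 214')
go([.6065,-.083,.258],[.6065,-.083,.225]); go([.6065,-.083,.225])"
```

```text
[306.92941589 214.36226042] seen 307.4 214
10.4 [ 0.6015 -0.0585  0.2607] x [ 0.962  0.275 -0.001] y [ 0.275 -0.962 -0.001] F [-0.1  0.  -1.4] w 0.185
[0.6065, -0.083, 0.258] total [-0.08  1.    0.11] 1 rows of [-0.078  0.997  0.106]
[0.6065, -0.083, 0.225] total [0.   0.   1.32] 2 rows of [0.    0.001 0.66 ]
10.4 [ 0.6015 -0.0585  0.2607] x [ 0.962  0.275 -0.001] y [ 0.275 -0.962 -0.001] F [-0.1  0.  -1.4] w 0.185
[0.6065, -0.083, 0.225] total [-0.08  1.    1.43] 2 rows of [-0.039  0.499  0.713]
```

>>> {"name": "carry_out", "arguments": {"commands": [[0,-0.04,0.5,0.1,0,0,0],[0,-0.04,0.5,0.3,0,0,0],[0,0,0,0.5,0,0,0],[0,0,0,0.4,0,0,0],[0,0,0,0,0,0,0],[0,0,0,0,0,0,0]]}}

```text
clock: 11.0
position: [0.6066, -0.0835, 0.2283]
ee_rot: [-3.111, -0.436, 0.001]
force: [-0.3, 0.6, -1.4]
width: 0.189
gripper_force: 25.0
```

```bash
python3 -c "
from h import *
d=snap('side','side3'); d0=load('side0')
for k in range(3): go([.6065,-.083,.225]); d=snap('side','side3')
p=proj(d,[.607,-.083,.165]); print('hole',proj(d,[.607,-.084,.158]),'tip',p); u,v=p.astype(int)
im=cv2.imread('pics/side3.png'); f=lambda i:cv2.convertScaleAbs(cv2.resize(i[v-20:v+20,u-20:u+20],(400,400),interpolation=cv2.INTER_CUBIC),alpha=1.6)
print(u-20,v-20)
cv2.imwrite('pics/c7.png',np.hstack([f(im),f(cv2.imread('pics/side0.png'))]))"
```

```text
11.05 [ 0.6069 -0.0835  0.2288] x [0.961 0.275 0.   ] y [ 0.275 -0.961 -0.   ] F [ 0.   0.5 -1.1] w 0.186
[0.6065, -0.083, 0.225] total [-0.01 -0.02  0.15] 1 rows of [-0.011 -0.023  0.153]
11.1 [ 0.6071 -0.0836  0.2291] x [0.962 0.275 0.001] y [ 0.275 -0.962  0.   ] F [-0.8 -0.5 -0.2] w 0.189
[0.6065, -0.083, 0.225] total [-0.02 -0.03  0.16] 1 rows of [-0.016 -0.03   0.163]
11.15 [ 0.6071 -0.0837  0.2292] x [0.962 0.275 0.001] y [ 0.275 -0.962  0.   ] F [ 0.1  0.  -0.4] w 0.19
[0.6065, -0.083, 0.225] total [-0.02 -0.03  0.17] 1 rows of [-0.016 -0.035  0.168]
hole [276.99105802 132.18202283] tip [276.91835116 130.24381623]
256 110
```

View pics/c7.png

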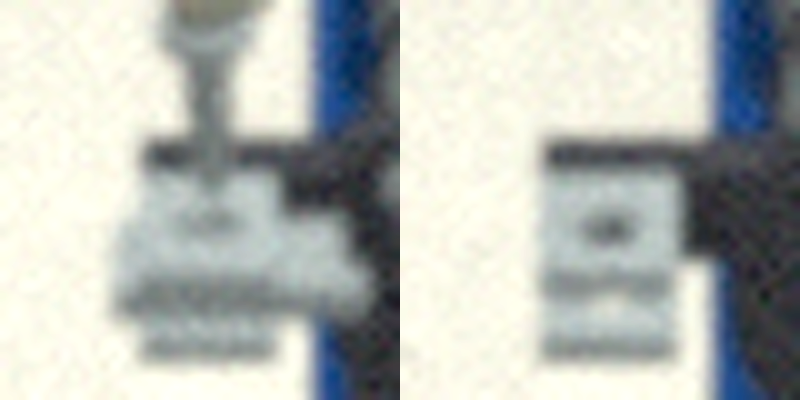

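The pin tip at crop (212,185) stands centred over the lug hole at (210,225). Lowering it now.

>>> {"name": "carry_out", "arguments": {"commands": [[0,0,0,0.2,0,0,0],[0,0,0,0.2,0,0,0],[0,0,0,0.2,0,0,0],[0,0,0,0.2,0,0,0],[0,0,0,0,0,0,0]]}}

```text
clock: 11.7
position: [0.6065, -0.0842, 0.2077]
ee_rot: [-3.111, -0.435, 0.002]
force: [1.1, 0.1, -2.1]
width: 0.194
gripper_force: 25.0
```

>>> {"name": "carry_out", "arguments": {"commands": [[0,0,0,0.2,0,0,0],[0,0,0,0.2,0,0,0],[0,0,0,0.2,0,0,0],[0,0,0,0,0,0,0]]}}

```text
clock: 12.1
position: [0.6066, -0.0842, 0.1929]
ee_rot: [-3.111, -0.435, 0.001]
force: [0.6, 0.2, -1.6]
width: 0.185
gripper_force: 25.0
```

>>> {"name": "carry_out", "arguments": {"commands": [[0,0,0,0.2,0,0,0],[0,0,0,0.2,0,0,0],[0,0,0,0.2,0,0,0],[0,0,0,0.15,0,0,0],[0,0,0,0,0,0,0]]}}

```text
clock: 12.6
position: [0.6068, -0.0842, 0.1743]
ee_rot: [-3.111, -0.435, 0.001]
force: [2.5, -0.7, -1.8]
width: 0.187
gripper_force: 25.0
```

>>> {"name": "carry_out", "arguments": {"commands": [[0,0,0,0.06,0,0,0],[0,0,0,0.06,0,0,0],[0,0,0,0,0,0,0]]}}

```text
clock: 12.9
position: [0.6069, -0.0842, 0.1719]
ee_rot: [3.111, 0.435, 0.0]
force: [0.1, -0.1, -1.7]
width: 0.187
gripper_force: 25.0
```

Nearly seated. I'll release so it drops the last couple of mm, then withdraw upward.

>>> {"name": "carry_out", "arguments": {"commands": [[0.34,0,0,0,0,0,0],[0.34,0,0,0,0,0,0],[0.34,0,0,0,0,0,0],[0.34,0,0,-0.3,0,0,0],[0.34,0,0,-0.7,0,0,0],[0.34,0,0,-1,0,0,0],[0.34,0,0,-1,0,0,0],[0.34,0,0,-1,0,0,0]]}}

```text
clock: 13.7
position: [0.6068, -0.084, 0.2737]
ee_rot: [3.111, 0.435, 0.001]
force: [0.9, -0.2, 0.8]
width: 0.34
gripper_force: 0.0
```

>>> {"name": "carry_out", "arguments": {"commands": [[0.34,0,-1,0,0,0,0],[0.34,0,-1,0,0,0,0],[0.34,0,-1,0,0,0,0],[0.34,0,-1,0,0,0,0],[0.34,0,-1,0,0,0,0],[0.34,0,-1,0,0,0,0],[0.34,0,-1,0,0,0,0],[0.34,0,-1,0,0,0,0]]}}

```text
clock: 14.5
position: [0.5517, 0.1093, 0.2727]
ee_rot: [3.111, 0.435, 0.001]
force: [-0.3, -0.0, 0.4]
width: 0.337
gripper_force: 0.0
```

```bash
python3 -c "
from h import *
T=snap('top','top5');d=snap('side','side4'); s=arm.observe(); print(s['clock'],s['position'],s['force'])
f=lambda i,u,v:cv2.convertScaleAbs(cv2.resize(i[v-25:v+25,u-25:u+25],(400,400),interpolation=cv2.INTER_CUBIC),alpha=1.6)
u,v=proj(T,[.607,-.084,.158]).astype(int); print(u,v,world(T,u,v))
Z=[world(T,a,b) for a in range(u-6,u+7) for b in range(v-6,v+7)]; Z=np.array([z for z in Z if z[2]>.172]); print('knob',len(Z),Z.mean(0),np.percentile(Z[:,2],[50,90]))
a,b=proj(d,[.607,-.084,.158]).astype(int)
cv2.imwrite('pics/c8.png',np.hstack([f(cv2.imread('pics/top5.png'),u,v),f(cv2.imread('pics/side4.png'),a,b)]))"
```

```text
14.6 [0.55069378 0.11271136 0.27301427] [ 0.19413229 -0.5592264   0.13532511]
386 204 [0.53677395 0.05438572 0.70574327]
knob 155 [0.54639387 0.0353602  0.63161971] [0.70461757 0.70605184]
```

View pics/c8.png

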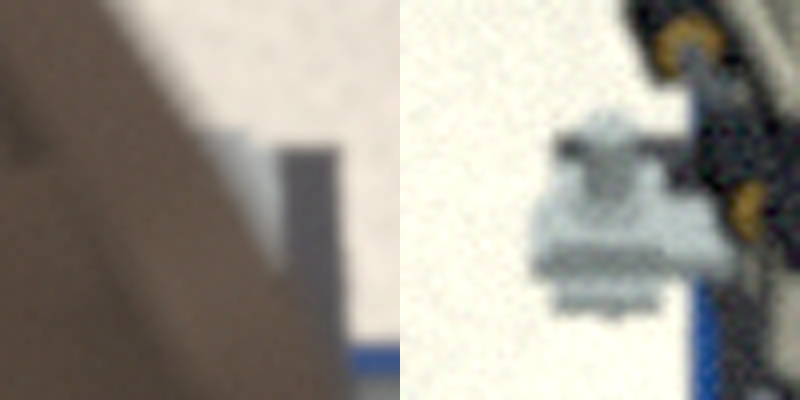

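The side crop shows the pin seated, with its collar on the upper lug at (605,210) and the knob upright above it. I'll check its height by depth.

```bash
python3 -c "
from h import *
d=load('side4'); u,v=proj(d,[.607,-.084,.189]).astype(int)
Z=np.array([world(d,a,b) for a in range(u-6,u+7) for b in range(v-8,v+12)]); Z=Z[(np.hypot(Z[:,0]-.607,Z[:,1]+.084)<.016)]
print(len(Z),Z[:,2].max(),np.percentile(Z[:,2],[80,90,95])); q=Z[Z[:,2]>.168]; print(q.mean(0),len(q)); print(q[q[:,2]>.182].round(4))"
```

```text
104 0.19097430344668787 [0.18729985 0.18826812 0.18912671]
[ 0.60651066 -0.0789201   0.18151191] 69
[[ 0.6139 -0.0874  0.1876]
 [ 0.6137 -0.0802  0.1899]
 [ 0.6136 -0.0772  0.1891]
 [ 0.6138 -0.079   0.1847]
 [ 0.6138 -0.0766  0.1834]
 [ 0.6113 -0.0893  0.1892]
 [ 0.6113 -0.0876  0.1874]
 [ 0.6112 -0.0819  0.1886]
 [ 0.6113 -0.081   0.1862]
 [ 0.6112 -0.0755  0.1873]
 [ 0.6112 -0.0751  0.1845]
 [ 0.6089 -0.092   0.1872]
 [ 0.6088 -0.0883  0.1869]
 [ 0.6087 -0.0812  0.1891]
 [ 0.6087 -0.0796  0.1872]
 [ 0.6086 -0.0748  0.1878]
 [ 0.6086 -0.0729  0.1862]
 [ 0.6063 -0.0908  0.1881]
 [ 0.6063 -0.0866  0.1881]
 [ 0.6062 -0.0822  0.1883]
 [ 0.6061 -0.0761  0.1899]
 [ 0.6061 -0.0746  0.1879]
 [ 0.6062 -0.0749  0.1846]
 [ 0.6037 -0.0869  0.191 ]
 [ 0.6037 -0.0851  0.1892]
 [ 0.6037 -0.0834  0.1874]
 [ 0.6038 -0.084   0.1838]
 [ 0.6037 -0.0775  0.1857]
 [ 0.6037 -0.0747  0.1847]
 [ 0.6037 -0.0729  0.183 ]
 [ 0.6012 -0.0874  0.1875]
 [ 0.6012 -0.0819  0.1885]
 [ 0.6012 -0.0787  0.1879]
 [ 0.6012 -0.0761  0.1867]
 [ 0.6012 -0.0753  0.1842]
 [ 0.5987 -0.0816  0.1887]
 [ 0.5987 -0.0794  0.1873]
 [ 0.5988 -0.0814  0.1827]]
```

Knob top measures about 0.1885, against 0.189 expected, so the pin is seated level. Handing in.

```bash
python3 -c "
from cell import arm
print(arm.sign_off())"
```

```text
the job is handed in; nothing more can be done
None
```

The gate is shut and locked: the long pin is down through lugs and tongue with its collar on the upper lug. I handed the job in at about 14.6 s; no verdict came back.

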